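# Lean the door panel, then draw the chisel and hold it out level

## Task

I am about to pare the edge of the little door panel. Lift the panel out of its grooved stand and lean it against the mini anvil, foot on the desk and top tilted back at a slant of about 20 degrees, and let go of it. Then draw the square-handled chisel out of the sloping tool block, turn it level and finish while holding it so, still and about 20 cm above the desk with nothing else touching it; leave everything else where it is.

Things in the scene. Friction and masses are not known exactly. Their poses are not given: they have to be found in the camera images.
- panel: Loose dollhouse door panel of pale birch with thin mouldings on both faces, 9 mm thick (x) by 75 mm wide (y) by 130 mm high (z), 65 g. Origin at the centre of its lower edge, z up the panel. At the start it stands upright in the stand, its lower 22 mm in the groove, origin 8 mm above the desk; the upper 108 mm are free. Its faces are plain above 98 mm.
- stand: Fixed wooden stand, 70 mm (x) by 100 mm (y), 30 mm high, with one groove along its y axis, 11 mm wide and 22 mm deep, open at the top and ends. Origin at the centre of its underside; the panel stands upright in the groove over that point and lifts straight up.
- anvil: Fixed cast-iron mini anvil, 60 mm high; origin at the centre of its underside. Top block 44 (x) by 66 (y) by 22 mm deep on a waist; base 60 (x) by 66 mm (y), 14 mm high; a 30 mm horn at the +y end. The panel may lean on either long side (+x or -x): its lower edge centred 24 to 28 mm out from the top block's side makes a slant of about 20 degrees; friction then keeps it there.
- rack: Fixed sloping wooden tool block, 206 mm along y, 76 mm high; origin at the centre of its underside. Three 45 mm deep slots, 65 mm apart along y, slope at 45 degrees: the tools lean toward the block's -x side (roughly to the robot), handles up, and pull out straight along their length, with 1.5 mm play all round the blade. Slot mouths about 56 mm above the desk.
- chisel: Loose chisel, 183 mm long, 100 g, in any one of the rack's slots; it alone has a straight square-sided handle (20 mm along y by 22 mm along x, from z = 85 to 183 mm). Origin at the middle of the cutting edge, at the slot's bottom; z runs from the edge to the handle's butt and at the start slopes up at 45 degrees; y is the blade's width, level, along the row of slots.
- chisel_edge (a point): Middle of the chisel's cutting edge (its origin). The steel blade, 18 mm (y) by 5 mm (x), reaches from here to 75 mm, then a round brass ferrule 18 mm thick to 85 mm. Centre of mass about 95 mm from the edge.
- chisel_grip (a point): Point on the chisel's axis inside the handle, 115 mm from the edge: a good place to pinch it across y (20 mm).
- chisel_butt (a point): Centre of the butt end of the chisel's handle, 183 mm from the edge.
- file: Loose flat file with a slim round handle (14 mm thick, 145 mm long in all), in another slot of the rack; leave alone. Same origin and axes as the chisel.
- graver: Loose graver with a short mushroom-shaped handle (28 mm across, 128 mm long in all), in the remaining slot of the rack; leave alone. Same origin and axes as the chisel.
- dresser: Loose blue dollhouse dresser, 44 by 84 by 72 mm high, on the desk; leave alone. Origin at the centre of its underside.
- rocker: Loose beech dollhouse rocking chair, 88 by 46 by 100 mm high, on the desk; leave alone. Origin under its centre.
- jar: Loose amber glass jar, 48 mm across, 60 mm high, on the desk; leave alone. Origin at the centre of its underside.
- hammer: Loose small hammer, 180 mm long, lying on the desk; leave alone.
- offcut: Loose plywood offcut, 50 by 90 by 18 mm, lying on the desk; leave alone. Origin at the centre of its underside.

How it is judged:
By the outcome, as a careful person would: the job done as asked, in the order asked, and still so for the second after the job is handed in, while the arm keeps its last pose, push and grip.
It also fails if it takes over 58 s, if anything falls off the work surface, if the arm or the gripper's body presses on something with over 40 N, if the wrist force passes 120 N, or if a joint passes its speed limit or range.

## Robot

A 6-joint arm with a two-finger parallel gripper is mounted at the origin on the work surface. World frame = base frame: x ahead of the robot, y to its left, z up, the work surface at z = 0. Lengths are in m, angles in degrees, forces in N, time in s.
With the tool pointing down it reaches from about 0.35 to 0.8 m from the base axis. Payload 7.3 kg.
Tool frame: the origin (TCP) lies midway between the tips of the shut fingers; the grasp point (between the pads) lies 19 mm behind it; z points along the fingers, y is the line along which they close (so a half turn about z gives the same grasp; the last joint's range is limited). The gripper opens to 85 mm and grips with 20 to 120 N. Pads are 22 mm wide; open, the fingers measure 114 mm over their backs; the gripper's body (76 mm by 85 mm) begins 54 mm behind the grasp point. The pads swing forward as they close: fully open they stand 13 mm farther back than shut.
Start: joints at [64.744, 19.595, 87.324, -0, 73.075, -8.365], TCP at [0.153, 0.502, 0.231] pointing down, gripper open.
Joint ranges: [-145.02, 145.02], [-44.19, 115.74], [2.07, 154.8], [-57.11, 237.11], [16.16, 152.29], [-177.93, 177.93]. Speed limits (degrees/s): [147.25, 147.25, 180, 180, 180, 180].

## Interface

Orientations are given as [roll, pitch, yaw] about the fixed x, y, z axes, in that order (R = Rz(yaw) Ry(pitch) Rx(roll)).
In Python, from workcell import get_state, camera, ticket gives the robot as it stands.
- The arm moves only by the tool step_arm, never from a script. Its argument "series" is a list of rows, each a list of 2 entries, a list of its own where there are three numbers: the shift along the world's x, y, z normalised to -1 to 1, where 1 is 400 mm, then the turn, a rotation vector about the world's x, y, z normalised to -1 to 1, where 1 is 2 rad. A call has 1 to 5 rows; each row is the pose to reach, as a shift and turn from the pose commanded when the call began; what a row does not reach only later rows make up. A row lasts 1/10 s, in which the tool goes at most 50 mm and 8.59 degrees, less where a joint would pass 70% of its speed; a pose out of reach is approached as far as the arm can. A call with a number of a shift or a turn outside -1 to 1 is refused whole. A call with a gripper value outside its range is refused whole. "fingers" is the opening, from 0 (shut) to 1 (fully open), set as the call begins (left out, the last holds). The fingers move at their own pace and stop on an object; "force" is the grip in N (left out, the last holds). Time passes only in rows, so rows that repeat a pose let the fingers close. It gives the time, the measured TCP pose, the force, the opening and the grip force at its end, in the units of the state.
- get_state(): the state, without advancing time (a new reading comes with each control period).
- camera(name): name is "scene" or "top"; returns a dict with "frame" (420x560x3 uint8, red, green, blue), "z_map" (420x560 float32, m along the optical axis (not along the pixel's ray), 0 where there is no reading), "fx", "fy", "cx", "cy" (pixels), "k1" (the pictures are not rectified: a ray, as slopes to the right and down, at radius r is drawn at 1 + k1 r^2 times it, then the intrinsics apply), "pose" (4x4, takes a point from camera to world coordinates). Camera axes: x right, y down, z forward; pixel columns grow to the right and rows downward; lengths in m; the calibration is good to about 2 mm. A picture is of the moment at which its call begins.
- ticket.job_done(): hands the job in; it is judged then, once.
The state is a dict: "t": time; "q": joint angles; "joint_velocities": joint speeds; "joint_torque": joint torques, N m; "ee_pos": TCP position; "tool_rot": TCP orientation; "ft_force": force on the tool from outside, world axes, zero at the start; "torque": the same for the moment, N m; "opening": opening from 0.0 (shut) to 1.0 (fully open); "gripper_force": force on a finger pad.
Only numpy, scipy, OpenCV 4.12 (cv2) and the standard library are available. Lean on these libraries where they do the work, as an engineer would, in place of code of your own. Each camera call takes 0.05 s, during which the arm holds its last target. There are 200 camera calls.

## Working session

There is one attempt and no reset: what is moved stays moved. The work goes in short steps, Python scripts to look and compute and a tool call to move; the robot and the scene stay as the last step left them, time stands still between calls to the robot, and variables do not carry over. Pictures are saved under pics/ and viewed, at most 10 in all, crops included, and the job is handed in when it is done.

Besides the shell and the picture viewer there is one more tool, called in YAML: its name, and indented under it one key for each argument. step_arm: Moves the arm, as the interface text tells. Scaled input: -1 to 1 covers 400 mm each way for a shift and 2 rad each way for a turn. Its arguments: {"type":"object","properties":{"series":{"type":"array"},"fingers":{"type":"number"},"force":{"type":"number"}},"required":["series"]}

```bash
mkdir -p pics
cat > h.py <<'E'
import numpy as np, cv2
from workcell import get_state, camera, ticket
def pts(c):
    h,w=c["z_map"].shape
    v,u=np.mgrid[:h,:w].astype(np.float32)
    K=np.array([[c["fx"],0,c["cx"]],[0,c["fy"],c["cy"]],[0,0,1]])
    p=cv2.undistortPoints(np.stack([u.ravel(),v.ravel()],1).astype(np.float64)[:,None],K,np.array([c["k1"],0,0,0.]))[:,0]
    z=c["z_map"].ravel()
    P=np.c_[p*z[:,None],z,np.ones(len(z))]@np.array(c["pose"]).T
    P=P[:,:3].reshape(h,w,3); P[c["z_map"]==0]=np.nan
    return P
E
python3 - <<'E'
from h import *
print(get_state())
for n in("scene","top"):
    c=camera(n); np.savez(n+".npz",P=pts(c),f=c["frame"])
    cv2.imwrite(f"pics/{n}0.png",c["frame"][...,::-1]); print(n,c["fx"],c["k1"],np.round(c["pose"],3))
E
```

```text
{'t': 0.0, 'q': array([ 6.47455958e+01,  1.96362602e+01,  8.73781194e+01,  2.32488810e-04,
        7.30742417e+01, -8.36605584e+00]), 'joint_velocities': array([-0.08028829, -0.05267803, -0.01492918,  0.03812434, -0.06878404,
       -0.02172764]), 'joint_torque': array([ 1.58736711e-03, -4.33684301e+01, -2.46006256e+01, -7.12017504e-05,
        8.24687770e-03, -3.98608881e-05]), 'ee_pos': array([0.15232689, 0.50199217, 0.23062214]), 'tool_rot': array([-1.79912354e+02, -1.31140630e-02,  1.63111574e+02]), 'ft_force': array([ 0.33589626,  0.76237067, -0.1781933 ]), 'torque': array([-0.00286037, -0.02469724,  0.03507943]), 'gripper_force': 0.0, 'opening': 1.0017368487047236}
scene 439.93753891928606 -0.0796136829331742 [[-0.679  0.412 -0.608  1.179]
 [ 0.734  0.367 -0.572  0.564]
 [-0.013 -0.834 -0.551  0.705]
 [ 0.     0.     0.     1.   ]]
top 516.0944887219541 -0.11911984424828148 [[ 0.02  -0.984  0.175  0.337]
 [-1.    -0.018  0.01  -0.041]
 [-0.007 -0.176 -0.984  1.443]
 [ 0.     0.     0.     1.   ]]
```

View pics/scene0.png

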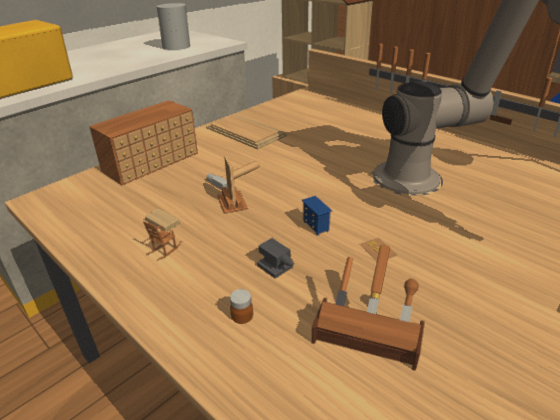

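View pics/top0.png

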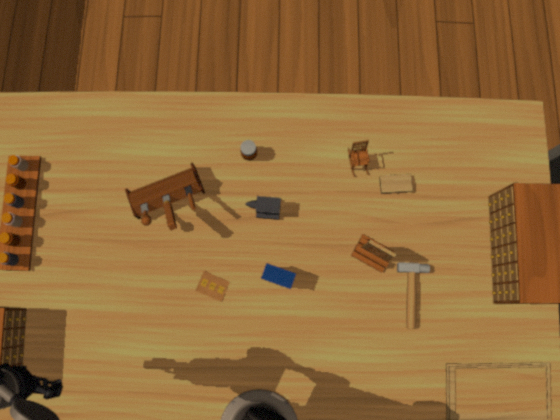

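The scene view shows the panel in its stand at (232,185), the anvil at (275,257) and the rack at (368,330), with the long-handled chisel in the middle slot (380,270). In the top view they are at (373,254), (266,207) and (165,195).

Run:
```python
from h import *
T=np.load("top.npz");S=np.load("scene.npz")
PT,PS=T["P"],S["P"]
def rect(P,m,n):
    q=P[m][:,:2].astype(np.float32); (c,s,a)=cv2.minAreaRect(q*1000); print(n,len(q),np.round(c,1),np.round(s,1),round(a,1),"z",np.round(np.nanpercentile(P[m][:,2],[5,50,95]),3))
def box(shape,x0,x1,y0,y1):
    m=np.zeros(shape[:2],bool); m[y0:y1,x0:x1]=1; return m
print("desk z",[np.round(P[r],3) for P,r in((PT,(240,320)),(PS,(290,180)))])
for nm,P,b in(("T",PT,dict(anv=(240,290,190,225),stand=(345,400,230,278),rack=(120,212,160,235))),("S",PS,dict(anv=(250,298,235,278),stand=(212,252,150,214),rack=(305,430,250,365)))):
    for k,bb in b.items():
        B=box(P.shape,*bb)
        for lo,hi in dict(anv=[(.052,.068),(.006,.02)],stand=[(.022,.036),(.06,.15),(.12,.15)],rack=[(.066,.082),(.085,.2),(.01,.2)])[k]:
            m=B&(P[...,2]>lo)&(P[...,2]<hi)
            if m.sum()>5: rect(P,m,f"{nm} {k} {lo}-{hi}")
# zoomed crops
a=cv2.resize(T["f"][130:300,110:420,::-1],None,fx=2.5,fy=2.5,interpolation=cv2.INTER_CUBIC)
cv2.imwrite("pics/topcrop.png",a)
b=cv2.resize(S["f"][140:370,200:440,::-1],None,fx=2.5,fy=2.5,interpolation=cv2.INTER_CUBIC)
cv2.imwrite("pics/scenecrop.png",b)
```

```text
desk z [array([ 0.516, -0.163, -0.002]), array([ 0.812, -0.116,  0.001])]
T anv 0.052-0.068 433 [605.1  -1.5] [93.9 45.3] 86.3 z [0.054 0.059 0.064]
T anv 0.006-0.02 146 [607.9  -4.6] [139.9  93.2] 89.9 z [0.006 0.012 0.018]
T stand 0.022-0.036 274 [ 470.9 -323.4] [137.8  41.8] 60.0 z [0.025 0.03  0.035]
T stand 0.06-0.15 273 [ 479.6 -309.5] [76.3 11.2] 60.3 z [0.069 0.123 0.141]
T stand 0.12-0.15 143 [ 479.8 -309.8] [75.9 10.6] 60.3 z [0.123 0.137 0.142]
T rack 0.066-0.082 541 [619.4 267.9] [ 75.2 190.2] 21.7 z [0.066 0.071 0.078]
T rack 0.085-0.2 421 [566.3 256.8] [102.  168.3] 5.1 z [0.092 0.114 0.15 ]
T rack 0.01-0.2 2403 [602.3 260.1] [177.8 207.5] 23.1 z [0.039 0.062 0.13 ]
S anv 0.052-0.068 448 [608.7   0.8] [91.7 45.7] 84.5 z [0.054 0.059 0.062]
S anv 0.006-0.02 273 [610. -11.] [68.1 57.5] 86.7 z [0.007 0.013 0.017]
S stand 0.022-0.036 372 [ 440.7 -372.5] [267.7 118.5] 40.3 z [0.023 0.028 0.032]
S stand 0.06-0.15 223 [ 485.4 -306. ] [83. 10.] 62.9 z [0.065 0.107 0.139]
S stand 0.12-0.15 81 [ 484.8 -306.7] [78.1  9.4] 62.5 z [0.121 0.136 0.139]
S rack 0.066-0.082 1091 [621.5 269.5] [ 78.5 191. ] 22.2 z [0.067 0.071 0.078]
S rack 0.085-0.2 866 [570.1 249.7] [ 82.8 151.1] 29.1 z [0.088 0.109 0.14 ]
S rack 0.01-0.2 5510 [610.  264.7] [170.2 207.8] 23.0 z [0.018 0.058 0.116]
```

View pics/topcrop.png

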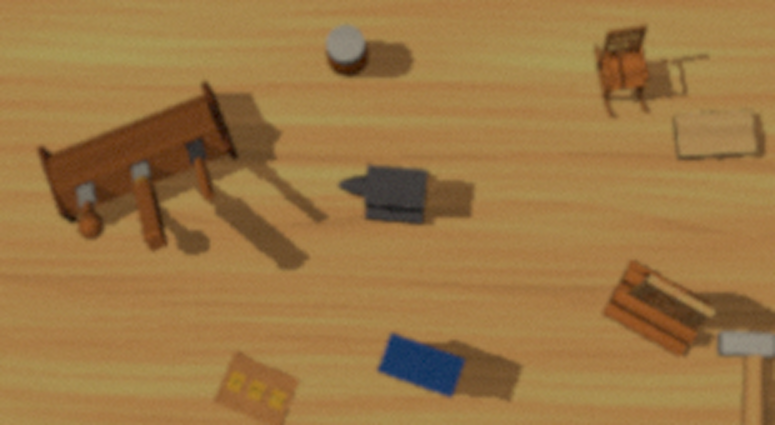

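View pics/scenecrop.png

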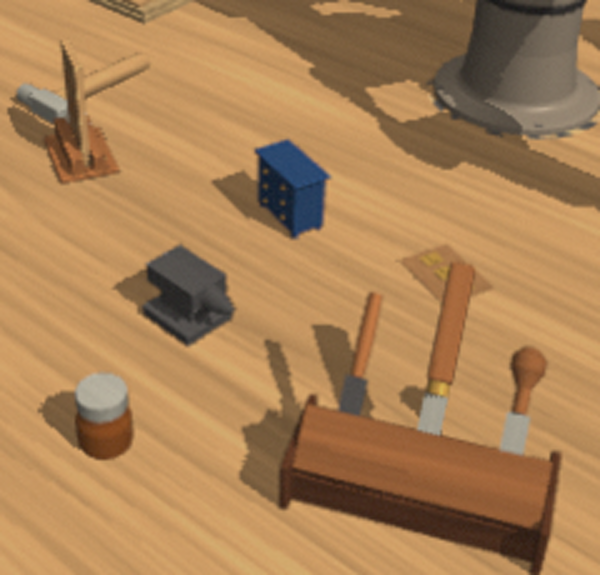

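The crops confirm it: the chisel (square, ferruled) is in the middle slot. The panel's top centre is at about (482, -308) mm with yaw -29°. The anvil block is at about (606, -15) mm with yaw -5°, and the rack yaw is about 22°. The heights and sizes agree with the ones given, so I'm moving to the panel.

step_arm:
  series:
    - [[0.3125, -0.5, 0.1], [0, 0, -0.2225]]
    - [[0.3125, -0.5, 0.1], [0, 0, -0.2225]]
    - [[0.3125, -0.5, 0.1], [0, 0, -0.2225]]
    - [[0.3125, -0.5, 0.1], [0, 0, -0.2225]]
    - [[0.3125, -0.5, 0.1], [0, 0, -0.2225]]
  fingers: 0.6
  force: 40

```text
t: 0.6
ee_pos: [0.2782, 0.3002, 0.2716]
tool_rot: [-180.0, 0.0, 137.6]
ft_force: [0.7, 0.5, -0.6]
opening: 0.6
gripper_force: 0.0
```

Run:
```python
from h import *
T=np.load("top.npz");S=np.load("scene.npz")
# chisel handle: points in rack frame
for n,D in(("T",T),("S",S)):
    P=D["P"].reshape(-1,3); c=np.array([.62,.268]) if n=="T" else np.array([.622,.2695])
    a=np.deg2rad(22); X=(P[:,:2]-c)@np.array([[np.cos(a),-np.sin(a)],[np.sin(a),np.cos(a)]])
    m=(abs(X[:,1])<25)&(P[:,2]>.09)&(P[:,2]<.2)&(X[:,0]>-.2)&(X[:,0]<0)&(abs(X[:,1])<.028)
    Q=np.c_[X[m],P[m,2]]
    for lo in np.arange(.09,.17,.015):
        q=Q[(Q[:,2]>=lo)&(Q[:,2]<lo+.015)]
        if len(q)>3: print(n,lo.round(3),len(q),"rx med",np.median(q[:,0]).round(4),"ry",np.percentile(q[:,1],[5,50,95]).round(4), "z",np.median(q[:,2]).round(4))
```

```text
T 0.09 41 rx med -0.0343 ry [-0.0112 -0.0021  0.0078] z 0.0988
T 0.105 47 rx med -0.0506 ry [-0.0112 -0.0043  0.0077] z 0.1134
T 0.12 49 rx med -0.0683 ry [-0.0117 -0.003   0.007 ] z 0.1281
T 0.135 81 rx med -0.094 ry [-0.0113 -0.0016  0.0073] z 0.1415
T 0.15 20 rx med -0.0958 ry [-0.0103 -0.0042  0.0037] z 0.1511
S 0.09 122 rx med -0.0309 ry [-0.0095  0.0006  0.0092] z 0.0979
S 0.105 128 rx med -0.0481 ry [-0.0098 -0.0007  0.0086] z 0.1125
S 0.12 119 rx med -0.067 ry [-0.0099 -0.0001  0.0086] z 0.1278
S 0.135 117 rx med -0.0843 ry [-0.0103 -0.0013  0.008 ] z 0.1425
S 0.15 12 rx med -0.0937 ry [-0.0076 -0.0011  0.0055] z 0.1507
```

step_arm:
  series:
    - [[0.3, -0.5, 0.0], [0, 0, -0.2225]]
    - [[0.3, -0.5, 0.0], [0, 0, -0.2225]]
    - [[0.3, -0.5, 0.0], [0, 0, -0.2225]]
    - [[0.3, -0.5, 0.0], [0, 0, -0.2225]]
    - [[0.3, -0.5, 0.0], [0, 0, -0.2225]]

```text
t: 1.1
ee_pos: [0.3985, 0.0996, 0.2712]
tool_rot: [-180.0, 0.0, 112.0]
ft_force: [0.2, 0.4, 0.0]
opening: 0.599
gripper_force: 0.0
```

step_arm:
  series:
    - [[0.1, -0.51, 0.0], [0, 0, -0.2225]]
    - [[0.1, -0.51, 0.0], [0, 0, -0.2225]]
    - [[0.1, -0.51, 0.0], [0, 0, -0.2225]]
    - [[0.1, -0.51, 0.0], [0, 0, -0.2225]]
    - [[0.1, -0.51, 0.0], [0, 0, -0.2225]]

```text
t: 1.6
ee_pos: [0.4379, -0.1062, 0.2707]
tool_rot: [-180.0, 0.1, 86.3]
ft_force: [0.7, 0.4, 0.1]
opening: 0.604
gripper_force: 0.0
```

step_arm:
  series:
    - [[0.11, -0.51, -0.1], [0, 0, -0.2225]]
    - [[0.11, -0.51, -0.1], [0, 0, -0.2225]]
    - [[0.11, -0.51, -0.1], [0, 0, -0.2225]]
    - [[0.11, -0.51, -0.1], [0, 0, -0.2225]]
    - [[0.11, -0.51, -0.1], [0, 0, -0.2225]]

```text
t: 2.1
ee_pos: [0.4813, -0.309, 0.2291]
tool_rot: [-179.9, 0.0, 61.0]
ft_force: [0.3, -0.4, 0.2]
opening: 0.601
gripper_force: 0.0
```

step_arm:
  series:
    - [[0.002, 0.002, -0.12], [0, 0, 0]]
    - [[0.002, 0.002, -0.24], [0, 0, 0]]
    - [[0.002, 0.002, -0.305], [0, 0, 0]]
    - [[0.002, 0.002, -0.305], [0, 0, 0]]
  fingers: 0.45

```text
t: 2.5
ee_pos: [0.4803, -0.3019, 0.1054]
tool_rot: [-179.5, -0.1, 61.2]
ft_force: [-0.5, -0.6, 0.3]
opening: 0.45
gripper_force: 0.0
```

Run:
```python
from h import *
out=[]
for n in("scene","top"):
    c=camera(n); f=c["frame"]
    cr=f[90:240,170:310] if n=="scene" else f[190:340,310:450]
    out.append(cv2.resize(cr[...,::-1],(400,428),interpolation=cv2.INTER_CUBIC))
cv2.imwrite("pics/grasp.png",np.hstack(out))
```

```text
(no output)
```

View pics/grasp.png

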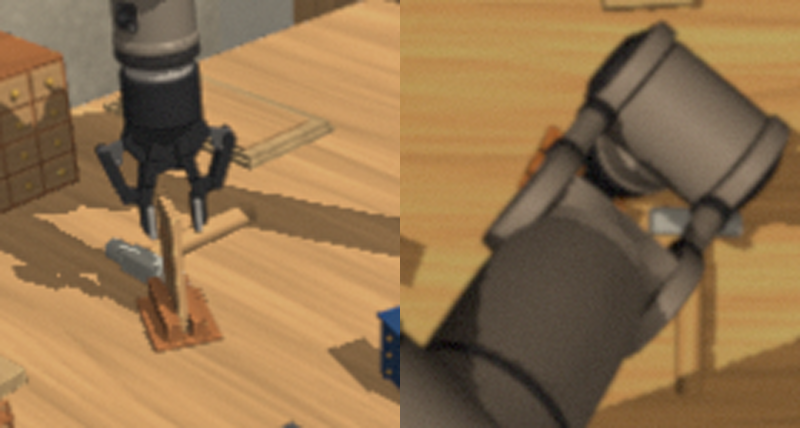

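The picture shows the fingers straddling the panel top: fingers at about (150,220) and (198,215), panel at about (167,215). Before closing I'll check that the arm has settled.

step_arm:
  series:
    - [[0, 0, 0], [0, 0, 0]]

```text
t: 2.7
ee_pos: [0.4835, -0.3051, 0.1115]
tool_rot: [179.8, 0.0, 61.2]
ft_force: [-0.5, -0.1, 0.4]
opening: 0.451
gripper_force: 0.0
```

step_arm:
  series:
    - [[0, 0, 0], [0, 0, 0]]
    - [[0, 0, 0], [0, 0, 0]]
    - [[0, 0, 0], [0, 0, 0]]
    - [[0, 0, 0], [0, 0, 0]]
    - [[0, 0, 0], [0, 0, 0]]
  fingers: 0
  force: 40

```text
t: 3.2
ee_pos: [0.4831, -0.3053, 0.1108]
tool_rot: [179.8, 0.0, 61.1]
ft_force: [0.9, 1.4, 7.8]
opening: 0.102
gripper_force: 40.1
```

step_arm:
  series:
    - [[0, 0, 0.04], [0, 0, 0]]
    - [[0, 0, 0.12], [0, 0, 0]]
    - [[0, 0, 0.22], [0, 0, 0]]
    - [[0, 0, 0.31], [0, 0, 0]]
    - [[0, 0, 0.35], [0, 0, 0]]

```text
t: 3.7
ee_pos: [0.4831, -0.3055, 0.2533]
tool_rot: [179.7, 0.1, 61.1]
ft_force: [-0.5, 0.3, -1.9]
opening: 0.097
gripper_force: 39.4
```

step_arm:
  series:
    - [[0.038, 0.072, 0], [0, 0, 0.04]]
    - [[0.076, 0.144, 0], [0, 0, 0.09]]
    - [[0.113, 0.216, 0], [0, 0, 0.14]]
    - [[0.15, 0.288, 0], [0, 0, 0.19]]
    - [[0.188, 0.36, 0], [0, 0, 0.212]]

```text
t: 4.2
ee_pos: [0.5578, -0.1596, 0.2494]
tool_rot: [-180.0, -0.0, 85.6]
ft_force: [0.5, 0.3, -0.3]
opening: 0.096
gripper_force: 39.3
```

step_arm:
  series:
    - [[0.038, 0.072, 0], [-0.003, -0.035, 0]]
    - [[0.076, 0.144, 0], [-0.006, -0.07, 0]]
    - [[0.113, 0.216, 0], [-0.009, -0.11, 0]]
    - [[0.15, 0.288, 0], [-0.012, -0.15, 0]]
    - [[0.188, 0.36, 0], [-0.0137, -0.174, 0]]

```text
t: 4.7
ee_pos: [0.6323, -0.0155, 0.2495]
tool_rot: [159.9, -0.1, 85.4]
ft_force: [-0.5, -0.5, -0.7]
opening: 0.096
gripper_force: 39.4
```

step_arm:
  series:
    - [[0, 0, 0], [0, 0, 0]]
    - [[0, 0, 0], [0, 0, 0]]
    - [[0, 0, 0], [0, 0, 0]]

```text
t: 5.0
ee_pos: [0.6326, -0.0176, 0.2493]
tool_rot: [160.0, -0.0, 85.4]
ft_force: [0.4, -0.4, -0.5]
opening: 0.097
gripper_force: 39.4
```

```bash
cat >> h.py <<'E'
def panel(P,lo,hi,x0=.58,x1=.75,y0=-.07,y1=.03):
    m=(P[...,0]>x0)&(P[...,0]<x1)&(P[...,1]>y0)&(P[...,1]<y1)&(P[...,2]>lo)&(P[...,2]<hi)
    Q=P[m]; 
    for _ in range(4):
        c=Q.mean(0); u,s,vt=np.linalg.svd(Q-c,full_matrices=False); d=abs((Q-c)@vt[2]); Q=Q[d<max(.002,2*d.std())]
    n=vt[2]*np.sign(vt[2][0]); return Q,Q.mean(0),n
E
python3 - <<'E'
from h import *
c=camera("scene");P=pts(c)
Q,m,n=panel(P,.09,.23)
print(len(Q),m.round(4),n.round(3),"tilt",np.degrees(np.arcsin(n[2])).round(1),"yaw",np.degrees(np.arctan2(n[1],n[0])).round(1),"zmin",np.percentile(Q[:,2],1).round(4),"y",np.percentile(Q[:,1],[1,99]).round(4))
f=c["frame"][120:320,180:380,::-1]; cv2.imwrite("pics/lean1.png",cv2.resize(f,(600,600),interpolation=cv2.INTER_CUBIC))
E
```

```text
833 [ 0.6586 -0.0199  0.1932] [ 0.938 -0.07   0.34 ] tilt 19.9 yaw -4.3 zmin 0.1554 y [-0.058   0.0162]
```

View pics/lean1.png

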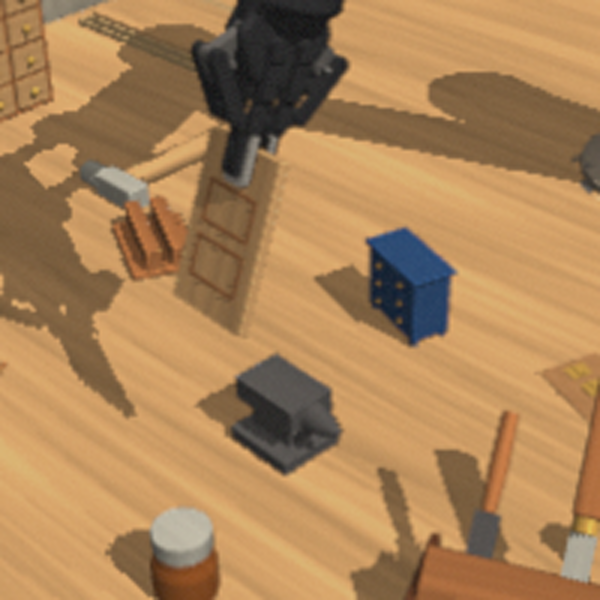

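The panel hangs at (230,230) in the crop, tilted 19.9°, yaw -4.3°, over the far side of the anvil (290,400). I'm lowering it now.

step_arm:
  series:
    - [[0, 0, -0.06], [0, 0, 0]]
    - [[0, 0, -0.15], [0, 0, 0]]
    - [[0, 0, -0.25], [0, 0, 0]]
    - [[0, 0, -0.32], [0, 0, 0]]
    - [[0, 0, -0.35], [0, 0, 0]]

```text
t: 5.55
ee_pos: [0.631, -0.0177, 0.1061]
tool_rot: [160.3, -0.0, 85.3]
ft_force: [-0.4, -0.3, -1.4]
opening: 0.1
gripper_force: 39.4
```

step_arm:
  series:
    - [[0, 0, -0.005], [0, 0, 0]]
    - [[0, 0, -0.01], [0, 0, 0]]
    - [[0, 0, -0.015], [0, 0, 0]]
    - [[0, 0, -0.02], [0, 0, 0]]
    - [[0, 0, -0.02], [0, 0, 0]]

```text
t: 6.05
ee_pos: [0.633, -0.0168, 0.102]
tool_rot: [159.9, -0.0, 85.4]
ft_force: [-0.6, -0.2, -0.6]
opening: 0.097
gripper_force: 39.4
```

step_arm:
  series:
    - [[0, 0, -0.0025], [0, 0, 0]]
    - [[0, 0, -0.005], [0, 0, 0]]
    - [[0, 0, -0.0075], [0, 0, 0]]
    - [[0, 0, -0.0075], [0, 0, 0]]

```text
t: 6.45
ee_pos: [0.6327, -0.0168, 0.0982]
tool_rot: [160.0, -0.0, 85.4]
ft_force: [-0.5, 0.0, -0.9]
opening: 0.099
gripper_force: 39.4
```

step_arm:
  series:
    - [[0, 0, -0.0025], [0, 0, 0]]
    - [[0, 0, -0.005], [0, 0, 0]]
    - [[0, 0, -0.005], [0, 0, 0]]

```text
t: 6.75
ee_pos: [0.6331, -0.0168, 0.098]
tool_rot: [159.9, -0.0, 85.4]
ft_force: [-5.9, 0.6, 11.1]
opening: 0.092
gripper_force: 41.4
```

step_arm:
  series:
    - [[0, 0, 0.005], [0, 0, 0]]
    - [[-0.007, 0.0005, 0.005], [0, 0, 0]]
    - [[-0.015, 0.001, 0.005], [0, 0, 0]]
    - [[-0.022, 0.0016, 0.005], [0, 0, 0]]
    - [[-0.0275, 0.002, 0.005], [0, 0, 0]]

```text
t: 7.25
ee_pos: [0.6214, -0.016, 0.0981]
tool_rot: [160.0, -0.0, 85.4]
ft_force: [0.1, -0.4, -0.6]
opening: 0.101
gripper_force: 39.5
```

step_arm:
  series:
    - [[-0.0025, 0, 0], [0, 0, 0]]
    - [[-0.005, 0.0004, 0], [0, 0, 0]]
    - [[-0.005, 0.0004, 0], [0, 0, 0]]

```text
t: 7.55
ee_pos: [0.6195, -0.0158, 0.0982]
tool_rot: [160.0, -0.0, 85.4]
ft_force: [-0.4, 0.1, -1.3]
opening: 0.097
gripper_force: 39.5
```

step_arm:
  series:
    - [[-0.0025, 0, 0], [0, 0, 0]]
    - [[-0.005, 0.0004, 0], [0, 0, 0]]
    - [[-0.005, 0.0004, 0], [0, 0, 0]]

```text
t: 7.85
ee_pos: [0.618, -0.0158, 0.0985]
tool_rot: [159.9, -0.0, 85.4]
ft_force: [0.9, -0.6, -1.6]
opening: 0.096
gripper_force: 39.4
```

step_arm:
  series:
    - [[-0.0025, 0, 0], [0, 0, 0]]
    - [[-0.005, 0.0004, 0], [0, 0, 0]]
    - [[-0.005, 0.0004, 0], [0, 0, 0]]

```text
t: 8.15
ee_pos: [0.6171, -0.0158, 0.0993]
tool_rot: [159.8, -0.0, 85.4]
ft_force: [5.2, -0.3, -1.2]
opening: 0.096
gripper_force: 39.2
```

step_arm:
  series:
    - [[0.001, 0, -0.002], [0, 0, 0]]
    - [[0.001, 0, -0.004], [0, 0, 0]]
    - [[0.001, 0, -0.004], [0, 0, 0]]

```text
t: 8.45
ee_pos: [0.6175, -0.0158, 0.0978]
tool_rot: [159.8, -0.0, 85.4]
ft_force: [6.2, 0.1, 3.9]
opening: 0.097
gripper_force: 39.8
```

step_arm:
  series:
    - [[0, 0, 0], [0, 0, 0]]
    - [[0, 0, 0], [0, 0, 0]]
    - [[0, 0, 0], [0, 0, 0]]
  fingers: 0.3

```text
t: 8.75
ee_pos: [0.6149, -0.0153, 0.0957]
tool_rot: [160.2, -0.0, 85.4]
ft_force: [-0.1, 0.5, 0.7]
opening: 0.301
gripper_force: 0.0
```

step_arm:
  series:
    - [[-0.017, 0.001, 0.047], [0, 0, 0]]
    - [[-0.051, 0.004, 0.141], [0, 0, 0]]
    - [[-0.085, 0.0065, 0.235], [0, 0, 0]]
    - [[-0.119, 0.009, 0.329], [0, 0, 0]]
    - [[-0.136, 0.0105, 0.376], [0, 0, 0]]

```text
t: 9.25
ee_pos: [0.5612, -0.0112, 0.2502]
tool_rot: [159.8, -0.0, 85.4]
ft_force: [-0.3, -0.9, -1.2]
opening: 0.299
gripper_force: 0.0
```

Run:
```python
from h import *
c=camera("scene");P=pts(c)
Q,m,n=panel(P,.03,.125)
print(get_state()["ee_pos"],get_state()["tool_rot"],len(Q),m.round(4),n.round(3),"tilt",np.degrees(np.arcsin(n[2])).round(1),"yaw",np.degrees(np.arctan2(n[1],n[0])).round(1),"y",np.percentile(Q[:,1],[1,99]).round(4))
f=c["frame"][120:370,180:430,::-1]; cv2.imwrite("pics/lean2.png",cv2.resize(f,(600,600),interpolation=cv2.INTER_CUBIC))
```

```text
[ 0.56175183 -0.01125916  0.25246476] [1.59637258e+02 7.04177610e-03 8.54362015e+01] 893 [ 0.6306 -0.0171  0.0784] [ 0.931 -0.056  0.361] tilt 21.2 yaw -3.5 y [-0.0558  0.0188]
```

View pics/lean2.png

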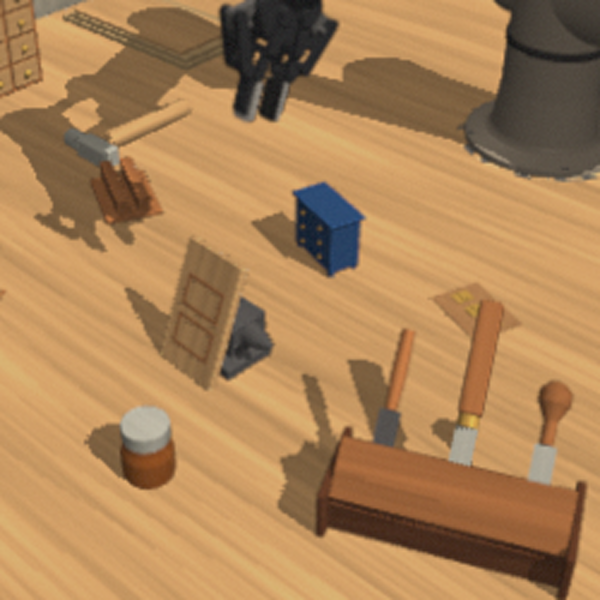

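The panel stands alone against the anvil at (205,315), measured slant 21°, so the arm can go on to the chisel at (480,360).

step_arm:
  series:
    - [[0, 0.08, 0], [0.003, 0.04, 0]]
    - [[0, 0.16, 0], [0.006, 0.08, 0]]
    - [[0, 0.24, 0], [0.009, 0.12, 0]]
    - [[0, 0.3, 0], [0.012, 0.16, 0]]
    - [[0, 0.32, 0], [0.0137, 0.174, 0]]
  fingers: 0.45

```text
t: 9.8
ee_pos: [0.5617, 0.119, 0.2456]
tool_rot: [-179.7, -0.0, 85.5]
ft_force: [-0.1, -0.9, 0.0]
opening: 0.449
gripper_force: 0.0
```

step_arm:
  series:
    - [[0, 0.08, 0], [0, 0, -0.06]]
    - [[0, 0.16, 0], [0, 0, -0.12]]
    - [[0, 0.24, 0], [0, 0, -0.18]]
    - [[0, 0.3, 0], [0, 0, -0.24]]
    - [[0, 0.32, 0], [0, 0, -0.3]]

```text
t: 10.3
ee_pos: [0.5608, 0.247, 0.2455]
tool_rot: [-179.9, 0.1, 50.9]
ft_force: [1.5, -0.7, 0.3]
opening: 0.454
gripper_force: 0.0
```

step_arm:
  series:
    - [[0, 0, 0], [0, 0, -0.07]]
    - [[0, 0, 0], [0, 0, -0.14]]
    - [[0, 0, 0], [0, 0, -0.21]]
    - [[0, 0, 0], [0, 0, -0.253]]
    - [[0, 0, 0], [0, 0, -0.253]]

```text
t: 10.8
ee_pos: [0.5612, 0.2446, 0.2458]
tool_rot: [-180.0, 0.1, 22.0]
ft_force: [0.9, -0.4, -0.5]
opening: 0.45
gripper_force: 0.0
```

step_arm:
  series:
    - [[0, -0.004, -0.07], [0, 0, 0]]
    - [[0, -0.004, -0.17], [0, 0, 0]]
    - [[0, -0.004, -0.26], [0, 0, 0]]
    - [[0, -0.004, -0.33], [0, 0, 0]]
    - [[0, -0.004, -0.37], [0, 0, 0]]

```text
t: 11.3
ee_pos: [0.5599, 0.2425, 0.0955]
tool_rot: [-180.0, 0.3, 22.2]
ft_force: [-0.1, 0.7, -0.2]
opening: 0.452
gripper_force: 0.0
```

Run:
```python
from h import *
c=camera("scene");print(get_state()["ee_pos"],get_state()["ft_force"])
f=c["frame"][170:370,280:480,::-1]; cv2.imwrite("pics/ch1.png",cv2.resize(f,(600,600),interpolation=cv2.INTER_CUBIC))
```

```text
[0.55899553 0.24218455 0.09368392] [-0.96566282 -0.04175619 -2.21105544]
```

View pics/ch1.png

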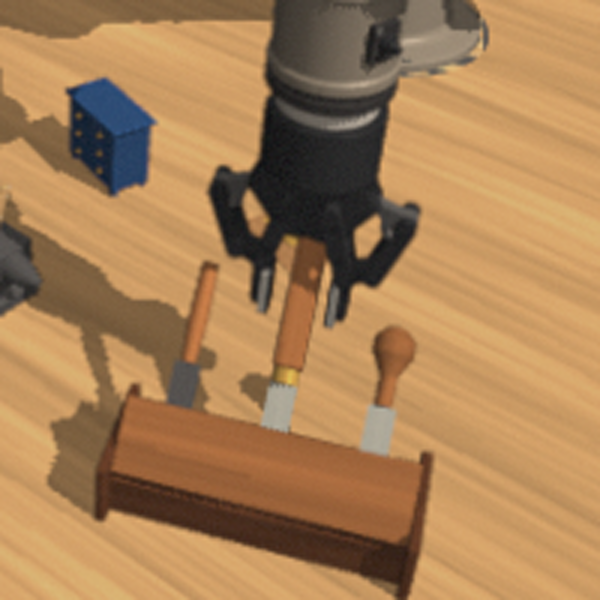

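The handle lies centred between the fingers at (300,290), with the neighbouring tools clear. Closing.

step_arm:
  series:
    - [[0, 0, 0], [0, 0, 0]]
    - [[0, 0, 0], [0, 0, 0]]
    - [[0, 0, 0], [0, 0, 0]]
    - [[0, 0, 0], [0, 0, 0]]
    - [[0, 0, 0], [0, 0, 0]]
  fingers: 0
  force: 60

```text
t: 11.85
ee_pos: [0.5614, 0.2432, 0.0995]
tool_rot: [-180.0, 0.0, 22.1]
ft_force: [-1.9, 1.1, -3.3]
opening: 0.226
gripper_force: 58.9
```

step_arm:
  series:
    - [[-0.008, -0.003, 0.009], [0, 0, 0]]
    - [[-0.016, -0.0065, 0.0175], [0, 0, 0]]
    - [[-0.025, -0.01, 0.0265], [0, 0, 0]]
    - [[-0.033, -0.013, 0.035], [0, 0, 0]]

```text
t: 12.25
ee_pos: [0.5483, 0.2376, 0.1137]
tool_rot: [180.0, -0.0, 22.0]
ft_force: [-0.6, 0.3, -3.3]
opening: 0.224
gripper_force: 58.7
```

step_arm:
  series:
    - [[-0.02, -0.008, 0.022], [0, 0, 0]]
    - [[-0.045, -0.018, 0.048], [0, 0, 0]]
    - [[-0.075, -0.0305, 0.081], [0, 0, 0]]
    - [[-0.098, -0.04, 0.106], [0, 0, 0]]
    - [[-0.098, -0.04, 0.106], [0, 0, 0]]

```text
t: 12.75
ee_pos: [0.5094, 0.2216, 0.1581]
tool_rot: [180.0, -0.2, 22.0]
ft_force: [-0.2, 0.1, -0.6]
opening: 0.225
gripper_force: 58.8
```

step_arm:
  series:
    - [[0, 0, 0.03], [0, 0, 0]]
    - [[0, 0, 0.07], [0, 0, 0]]
    - [[0, 0, 0.1], [0, 0, 0]]
    - [[0, 0, 0.1], [0, 0, 0]]

```text
t: 13.15
ee_pos: [0.5106, 0.2222, 0.1974]
tool_rot: [180.0, -0.2, 22.0]
ft_force: [0.0, 0.0, 0.1]
opening: 0.223
gripper_force: 58.8
```

step_arm:
  series:
    - [[0, 0, 0], [0.024, -0.061, 0]]
    - [[0, 0, 0], [0.049, -0.121, 0]]
    - [[0, 0, 0], [0.073, -0.182, 0]]
    - [[0, 0, 0], [0.098, -0.243, 0]]
    - [[0, 0, 0], [0.122, -0.303, 0]]

```text
t: 13.65
ee_pos: [0.5087, 0.2207, 0.1987]
tool_rot: [-180.0, -37.0, 22.1]
ft_force: [55.8, -8.3, 21.5]
opening: 0.225
gripper_force: 58.9
```

step_arm:
  series:
    - [[0, 0, 0], [0.0245, -0.061, 0]]
    - [[0, 0, 0], [0.0245, -0.061, 0]]
    - [[0, 0, 0], [0.0245, -0.061, 0]]

```text
t: 13.95
ee_pos: [0.5121, 0.2043, 0.2139]
tool_rot: [-177.3, -42.6, 22.1]
ft_force: [0.2, 0.8, -0.5]
opening: 0.22
gripper_force: 59.5
```

Run:
```python
from h import *
s=get_state(); print(s["ee_pos"],s["tool_rot"],s["q"].round(0))
c=camera("scene");P=pts(c);f=c["frame"]
# points near chisel vertical plane beyond grasp
ex=np.array([np.cos(np.deg2rad(22)),np.sin(np.deg2rad(22)),0]);ey=np.array([-ex[1],ex[0],0])
D=P-s["ee_pos"]; a=D@ex; b=D@ey
for A in np.arange(-.09,.15,.02):
    m=(abs(b)<.012)&(a>A)&(a<A+.02)&(P[...,2]>.15)&(P[...,2]<.3)
    if m.sum()>3: print(A.round(2),m.sum(),np.percentile(P[m][:,2],[5,50,95]).round(4),"b",np.median(b[m]).round(4),"amax",a[m].max().round(4))
cv2.imwrite("pics/ch2.png",cv2.resize(f[120:370,240:490,::-1],(600,600),interpolation=cv2.INTER_CUBIC))
```

```text
[0.51214489 0.20429706 0.2139208 ] [-177.29367481  -42.58725431   22.1423417 ] [  6.   8. 122.  57.  16.  22.]
-0.07 87 [0.2328 0.2924 0.2997] b -0.0045 amax -0.05
-0.05 175 [0.2333 0.2793 0.2939] b 0.0016 amax -0.0303
-0.03 77 [0.2335 0.2364 0.2654] b 0.0054 amax -0.0103
-0.01 87 [0.2242 0.2352 0.2387] b 0.004 amax 0.0098
0.01 59 [0.2254 0.236  0.2376] b -0.0002 amax 0.03
0.03 91 [0.2258 0.2349 0.2378] b 0.0012 amax 0.05
0.05 65 [0.2283 0.2297 0.2331] b 0.0002 amax 0.07
0.07 62 [0.2289 0.2305 0.2316] b 0.0016 amax 0.0897
0.09 63 [0.23   0.2311 0.2323] b 0.0015 amax 0.1097
0.11 78 [0.2283 0.2308 0.2333] b 0.003 amax 0.1279
```

View pics/ch2.png

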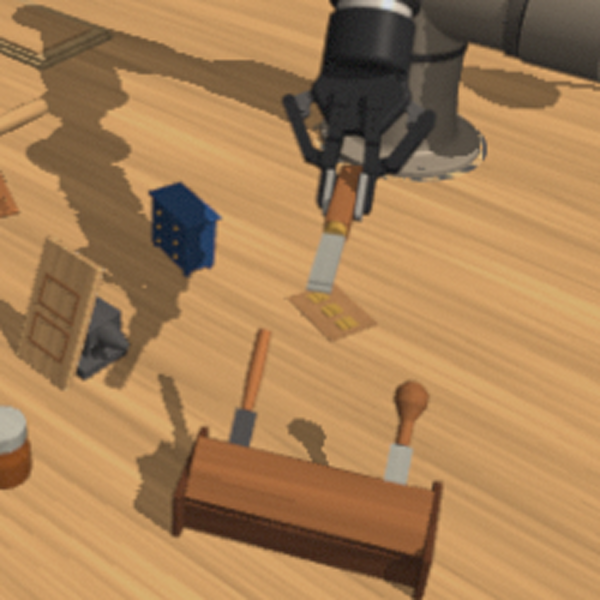

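The chisel is drawn and nearly level at (340,220). The wrist is at its bend limit (j5 = 16°), so I'm moving outward and down to about 20 cm, and trimming the roll.

step_arm:
  series:
    - [[0.02, 0.008, -0.009], [0, 0, 0]]
    - [[0.05, 0.02, -0.022], [0, 0, 0]]
    - [[0.08, 0.032, -0.036], [0, 0, 0]]
    - [[0.12, 0.048, -0.054], [0, 0, 0]]
    - [[0.139, 0.056, -0.0625], [0, 0, 0]]

```text
t: 14.5
ee_pos: [0.5721, 0.2223, 0.1945]
tool_rot: [-176.4, -42.0, 22.2]
ft_force: [-0.1, -0.5, -1.0]
opening: 0.224
gripper_force: 59.4
```

step_arm:
  series:
    - [[0, 0, 0], [-0.005, -0.002, -0.005]]
    - [[0, 0, 0], [-0.01, -0.004, -0.01]]
    - [[0, 0, 0], [-0.016, -0.0065, -0.016]]
    - [[0, 0, 0], [-0.016, -0.0065, -0.016]]
    - [[0, 0, 0], [-0.016, -0.0065, -0.016]]

```text
t: 15.0
ee_pos: [0.5735, 0.2165, 0.2051]
tool_rot: [-178.2, -41.3, 22.2]
ft_force: [0.8, 1.0, -0.1]
opening: 0.22
gripper_force: 59.4
```

```bash
cat > lv.py <<'E'
from h import *
s=get_state(); print(s["ee_pos"],s["tool_rot"],s["q"].round(0),s["ft_force"].round(1))
ex=np.array([np.cos(np.deg2rad(22)),np.sin(np.deg2rad(22)),0]);ey=np.array([-ex[1],ex[0],0])
for n in("scene","top"):
    c=camera(n);P=pts(c); D=P-s["ee_pos"]; a=D@ex; b=D@ey
    for A in np.arange(-.03,.15,.02):
        m=(abs(b)<.007)&(a>A)&(a<A+.02)&(P[...,2]>.15)&(P[...,2]<.235)
        if m.sum()>3: print(n,A.round(2),m.sum(),np.percentile(P[m][:,2],[5,50,95]).round(4),"amax",a[m].max().round(4))
    cv2.imwrite(f"pics/f_{n}.png",c["frame"][...,::-1])
E
python3 lv.py
```

```text
[0.57353351 0.21646687 0.20511521] [-178.20277603  -41.28121979   22.19340495] [  8.  15. 113.  44.  16.  36.] [ 0.8  1.  -0.1]
scene -0.03 37 [0.2248 0.2263 0.2275] amax -0.0103
scene -0.01 45 [0.2254 0.2268 0.2283] amax 0.0098
scene 0.01 47 [0.2255 0.2269 0.2282] amax 0.0299
scene 0.03 62 [0.223  0.2261 0.2283] amax 0.0497
scene 0.05 68 [0.2182 0.2196 0.2243] amax 0.0697
scene 0.07 54 [0.2183 0.2197 0.2212] amax 0.0899
scene 0.09 57 [0.2186 0.2199 0.2213] amax 0.1099
scene 0.11 71 [0.2159 0.2188 0.2214] amax 0.1275
top -0.03 44 [0.222  0.2259 0.2301] amax -0.0101
top -0.01 45 [0.2239 0.2264 0.2304] amax 0.0092
top 0.01 49 [0.2219 0.2272 0.2305] amax 0.0298
top 0.03 41 [0.2202 0.2255 0.23  ] amax 0.0491
top 0.05 44 [0.2165 0.2198 0.223 ] amax 0.0689
top 0.07 45 [0.2148 0.2192 0.2226] amax 0.0893
top 0.09 46 [0.2157 0.2196 0.2248] amax 0.1097
top 0.11 22 [0.2139 0.2185 0.2215] amax 0.122
```

step_arm:
  series:
    - [[0.03, 0.012, -0.006], [0, 0, 0]]
    - [[0.07, 0.028, -0.014], [0, 0, 0]]
    - [[0.12, 0.048, -0.024], [0, 0, 0]]
    - [[0.16, 0.064, -0.032], [0, 0, 0]]
    - [[0.185, 0.075, -0.037], [0, 0, 0]]

```text
t: 15.6
ee_pos: [0.6491, 0.2465, 0.1901]
tool_rot: [-178.2, -41.3, 22.1]
ft_force: [0.1, 0.7, -1.6]
opening: 0.225
gripper_force: 59.4
```

step_arm:
  series:
    - [[0, 0, 0], [0, 0, 0]]
    - [[0, 0, 0], [0, 0, 0]]
    - [[0, 0, 0], [0, 0, 0]]

```text
t: 15.9
ee_pos: [0.6469, 0.2459, 0.1907]
tool_rot: [-178.2, -41.3, 22.2]
ft_force: [0.1, -0.4, -0.5]
opening: 0.223
gripper_force: 59.4
```

```bash
python3 lv.py; python3 -c "
from h import *;print(get_state()['q'])"
```

```text
[0.64692253 0.24587586 0.19065198] [-178.21612195  -41.28048765   22.15270863] [ 10.  23. 103.  36.  17.  46.] [ 0.1 -0.4 -0.5]
scene -0.03 45 [0.2102 0.2116 0.213 ] amax -0.0103
scene -0.01 57 [0.2106 0.212  0.2136] amax 0.0099
scene 0.01 56 [0.2112 0.2124 0.214 ] amax 0.0299
scene 0.03 81 [0.2078 0.2114 0.2137] amax 0.0499
scene 0.05 83 [0.2036 0.2049 0.2097] amax 0.0699
scene 0.07 68 [0.2041 0.205  0.2065] amax 0.0895
scene 0.09 70 [0.2045 0.2062 0.2079] amax 0.1099
scene 0.11 84 [0.2032 0.2061 0.2082] amax 0.1269
top -0.03 45 [0.2088 0.2125 0.2157] amax -0.0116
top -0.01 43 [0.2086 0.2117 0.2165] amax 0.01
top 0.01 44 [0.208  0.2125 0.2157] amax 0.0299
top 0.03 34 [0.2048 0.2096 0.2145] amax 0.0491
top 0.05 42 [0.2011 0.2042 0.2093] amax 0.0689
top 0.07 44 [0.2017 0.2055 0.2089] amax 0.09
top 0.09 40 [0.2029 0.2063 0.2092] amax 0.11
top 0.11 24 [0.1989 0.2045 0.2075] amax 0.1243
[ 10.03860079  23.34202532 102.77581408  36.26607024  16.57248797
  45.68648652]
```

View pics/f_scene.png

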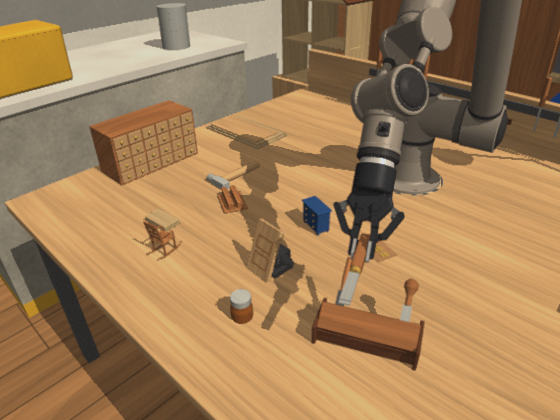

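Run:
```python
from h import *
a=np.deg2rad(22);R=np.array([[np.cos(a),-np.sin(a)],[np.sin(a),np.cos(a)]])
for n in("scene","top"):
    for w,P in(("before",np.load(n+".npz")["P"]),("now",pts(camera(n)))):
        X=(P[...,:2]-[.621,.2685])@R
        for y in(-.065,.065):
            m=(abs(X[...,1]-y)<.018)&(X[...,0]<-.02)&(X[...,0]>-.13)&(P[...,2]>.07)&(P[...,2]<.15)
            print(n,w,y,m.sum(),np.nanmedian(X[m],0).round(4),np.nanmax(P[m][:,2],initial=0).round(3))
```

```text
scene before -0.065 194 [-0.0426 -0.0649] 0.124
scene before 0.065 230 [-0.0385  0.0651] 0.116
scene now -0.065 135 [-0.0451 -0.0671] 0.123
scene now 0.065 227 [-0.039   0.0651] 0.117
top before -0.065 83 [-0.0505 -0.0674] 0.124
top before 0.065 121 [-0.0527  0.0613] 0.118
top now -0.065 86 [-0.0497 -0.0672] 0.126
top now 0.065 83 [-0.0475  0.0629] 0.118
```

The last view shows the panel leaning at (265,250) and the chisel held level at (355,270). The depth check puts the file and graver where they were at the start, so I'm handing in.

```bash
python3 -c "
from workcell import ticket;print(ticket.job_done())"
```

```text
the job is handed in; nothing more can be done
None
```

I handed the job in at about 16 s: the panel leans on the anvil at about 21°, and the chisel is held level about 20 cm above the desk; the wrist force briefly reached about 60 N while I levelled the chisel, and I did not find the cause.

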